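# Close the egg washer's dosing tank and start the wash

## Task

The cap of the egg washer's blue dosing tank has only been laid on, so it stands proud on top of the thread: turn it back (anticlockwise) until it drops into the thread, then screw it forward (clockwise) until it is fully home against its stop. After that press the green key of the switch box fully down, so that the red stop key pops up, and let go of everything. Leave the tray of eggs, the crate of eggs, the brush and the flask where they are.

Things in the scene. Friction and masses are not known exactly. Their poses are not given: they have to be found in the camera images.
- tank: Fixed blue dosing tank, a wedge 210 (x) x 200 (y) mm on a foot plate 225 x 215 mm. Origin: centre of its underside. Its top slopes at 30 degrees: 69 mm high at the front (the body's -x, towards the robot), 191 mm at the back. The screw neck, 61 mm across, stands square to the slope at x = 30, y = 0, z = 147 mm of the  its axis leans 30 degrees from vertical, towards -x.
- cap_bar (a point): Centre of the top edge of the orange grip bar on the white screw cap. z is the neck's axis (up and out of the slope), x runs along the bar. The bar is 70 mm long, 12 mm thick and stands 38 mm up from the flat cap, which is 85 mm across. With the cap home this point is 84 mm along the neck's axis from the slope. The cap (0.3 kg) is captive: it only slides along and turns about that axis.
- cap_turn (a joint): Turn of the cap in rad, seen from outside: 0 = screwed home at its stop (bar up and down the slope), growing anticlockwise (back) to a stop at 1.65. Starts at 0.25 to 0.75, its lugs lying on top of the thread, where turning forward only leaves it proud at 0. The lugs pass the thread's start at about 1.05 to 1.15. Friction 0.05 to 0.1 N m; it stays where it is left.
- cap_lift (a joint): Height (m) of the cap above home along the neck's axis. On top of the thread 0.0102 + 0.003 x cap_turn; past the thread's start the cap falls about 10 mm by its own weight to 0.003 x cap_turn, and turned forward it then goes down to 0. A firm grip on the bar holds it up: turn with the fingers barely clear of the bar, or let go, or push it down with a few N.
- switchbox: Fixed grey switch box, 130 (x) x 180 (y) x 62 mm, origin: centre of its underside. Two keys, each 70 (x) x 60 (y) mm, side by side 76 mm apart along its y: red stop (+y side), green wash (-y side). A key's top is 88 mm above the bench when up, 78 mm when down.
- key_wash_top (a point): Centre of the top face of the green wash key, z up.
- key_stop (a joint): Red key's travel in m: 0 = up, 0.010 = down. Starts down. The keys are interlocked: pressing the one that is up pushes up the one that is down. 2 to 4 N to press; keys stay where they are left.
- key_wash (a joint): Green key's travel, 0 = up (at the start), 0.010 = down.
- egg_tray: Loose grey tray with 12 white eggs, 155 x 205 x 65 mm; bystander. Origin: centre of its underside.
- crate: Loose red plastic crate of white eggs, 300 x 236 x 125 mm; bystander. Origin: centre of its underside.
- scrub_brush: Loose brush 180 mm long, lying; bystander.
- flask: Loose white bottle with blue cap, 68 mm across, 190 mm high; bystander. Origin: centre of its underside.

How it is judged:
By the outcome, as a careful person would: the job done as asked, in the order asked, and still so for the second after the job is handed in, with the robot touching nothing.
It also fails if it takes over 54 s, if anything falls off the work surface, if the arm or the gripper's body presses on something with over 40 N, if the wrist force passes 120 N, or if a joint passes its speed limit or range.

## Robot

A 6-joint arm with a two-finger parallel gripper is mounted at the origin on the work surface. World frame = base frame: x ahead of the robot, y to its left, z up, the work surface at z = 0. Lengths are in mm, angles in degrees, forces in N, time in s.
With the tool pointing down it reaches from about 300 to 850 mm from the base axis. Payload 4.2 kg.
Tool frame: the origin (TCP) lies midway between the tips of the shut fingers; the grasp point (between the pads) lies env.grasp_offset behind it (env.grasp_offset is the distance from the TCP to the grasp point, in mm); y points along the fingers, x is the direction in which the jaws open and shut, and the axes are right-handed (so a half turn about y gives the same grasp; the last joint's range is limited). The gripper opens to 91 mm and grips with 3 to 60 N. Pads are 32 mm wide; open, the fingers measure 118 mm over their backs; the gripper's body (76 mm by 178 mm) begins 60 mm behind the grasp point.
Start: joints at [62.452, 18.312, 89.639, -0, 72.044, -1.146], TCP at [255.687, 515.041, 213.976] pointing down, gripper open.
Joint ranges: [-177.97, 177.97], [-48.28, 115.42], [12.27, 149.76], [-77.06, 257.06], [2.81, 150.46], [-146.56, 146.56]. Speed limits (degrees/s): [147.25, 147.25, 180, 180, 180, 180].

## Interface

Orientations are given as [roll, pitch, yaw] about the fixed x, y, z axes, in that order (R = Rz(yaw) Ry(pitch) Rx(roll)).
In Python, from workcell import state, vision, job, env gives the robot as it stands.
- The arm moves only by the shell command python3 -m handwheel 'ROWS' [FORCE]. ROWS is JSON, a list of rows, each a list of 3 entries, a list of its own where there are three numbers: the finger opening in cm, from 0 to 9.12, then the shift along the tool's x, y, z in cm, then the turn about the tool's y in degrees. A call has 1 to 10 rows; each row is the pose to reach, as a shift and turn from the pose measured when the call began, along the tool's axes at that moment; what a row does not reach only later rows make up. A row lasts 1/10 s, in which the tool goes at most 50 mm and 8.59 degrees, less where a joint would pass 70% of its speed; a pose out of reach is approached as far as the arm can. A call with a gripper value outside its range is refused whole. The fingers move at their own pace and stop on an object; FORCE is the grip in N (left out, the last holds). Time passes only in rows, so rows that repeat a pose let the fingers close. It gives the time, the measured TCP pose, the force and the opening at its end, in the units of the state.
- state(): the state, without advancing time (a new reading comes with each control period).
- vision.grab_frame(name): name is "scene" or "top" or "wrist"; returns the picture (400x640x3 uint8, red, green, blue); there is no depth.
- vision.camera_model(name): a dict with "fov_y" (degrees; the focal length in pixels is half the picture's height over the tangent of half this angle, whatever the lens; pixels are square), "cx", "cy" (the principal point, pixels), "extrinsics" (4x4, takes a point from world to camera coordinates). Camera axes: x right, y up, looking along -z (the intrinsics and any distortion apply to the point x, -y, -z); pixel columns grow to the right and rows downward; lengths in mm; the calibration is good to about 2 mm. A picture is of the moment at which its call begins: read the wrist's pose just before it. camera_model takes no time and is no camera call; for the wrist camera it gives the pose at the moment of the call.
- job.job_done(): hands the job in, once; it reports no verdict.
The state is a dict: "time_s": time; "qpos": joint angles; "qvel": joint speeds; "effort": joint torques, N m; "ee_pos": TCP position; "ee_rot": TCP orientation; "force": force on the tool from outside, world axes, zero at the start; "torque": the same for the moment, N m; "gripper_width": finger opening in mm.
Only numpy, scipy, OpenCV 4.12 (cv2) and the standard library are available. Lean on these libraries where they do the work, as an engineer would, in place of code of your own. Each camera call takes 0.05 s, during which the arm holds its last target.

## Working session

There is one attempt and no reset: what is moved stays moved. The work goes in short steps, Python scripts to look and compute and a shell command to move; the robot and the scene stay as the last step left them, time stands still between calls to the robot, and variables do not carry over. Pictures are saved under pics/ and viewed, and the job is handed in when it is done.

```bash
ls; mkdir -p pics; python3 - <<'E'
from workcell import state, vision, job, env
import cv2,numpy as np
print(state()); print(env.grasp_offset, [a for a in dir(env) if a[0]!='_'])
for n in ("scene","top","wrist"):
    m=vision.camera_model(n); print(n,{k:(np.round(v,3).tolist() if not isinstance(v,str) else v) for k,v in m.items()})
    cv2.imwrite(f"pics/{n}0.png",vision.grab_frame(n)[:,:,::-1])
E
```

```text
pics
{'time_s': 0.0, 'qpos': array([ 6.24526416e+01,  1.83501263e+01,  8.97077596e+01, -1.10335078e-03,
        7.20437982e+01, -1.14638279e+00]), 'qvel': array([ 0.0539009 ,  0.01173957, -0.04180852, -0.10447826,  0.03881622,
       -0.04609928]), 'effort': array([-1.86174795e-03, -4.12445498e+01, -2.31977499e+01,  7.24719674e-02,
        4.54881415e-02, -1.41954201e-04]), 'ee_pos': array([255.44259731, 514.56451517, 213.12630224]), 'ee_rot': array([-89.99901442,   0.10168471,  63.5993664 ]), 'force': array([-0.44828538, -0.10509933,  0.59631387]), 'torque': array([ 0.02066898, -0.0037194 , -0.0132632 ]), 'gripper_width': 91.19576671071765}
18.8 ['Unreachable', 'grasp_offset']
scene {'fov_y': 50.25, 'cx': 317.491, 'cy': 193.822, 'extrinsics': [[0.39, 0.921, 0.022, -203.326], [-0.622, 0.245, 0.744, 260.438], [0.679, -0.304, 0.668, -1963.246], [0.0, 0.0, 0.0, 1.0]]}
top {'fov_y': 56.04, 'cx': 316.666, 'cy': 195.937, 'extrinsics': [[-0.018, -1.0, 0.009, -29.962], [0.981, -0.016, 0.193, -647.001], [-0.193, 0.012, 0.981, -1318.128], [0.0, 0.0, 0.0, 1.0]]}
wrist {'fov_y': 63.388, 'cx': 317.751, 'cy': 201.082, 'extrinsics': [[0.446, 0.895, -0.001, -572.187], [-0.867, 0.431, -0.251, 27.479], [-0.224, 0.113, 0.968, -390.508], [0.0, 0.0, 0.0, 1.0]]}
```

View pics/scene0.png

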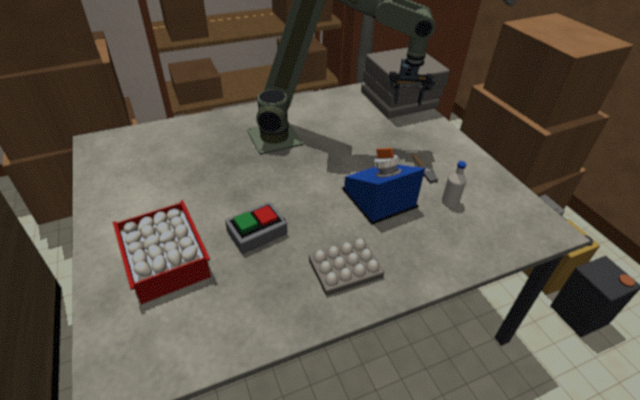

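View pics/top0.png

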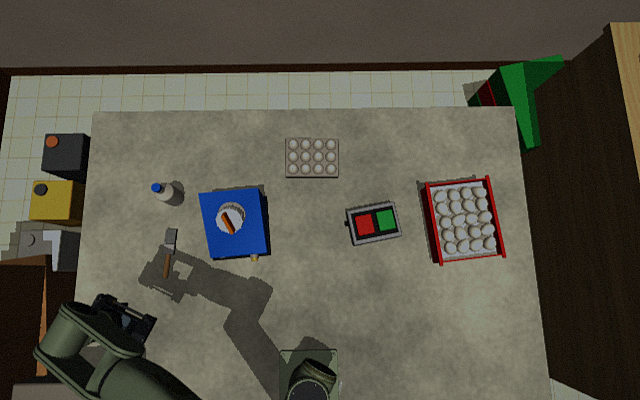

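View pics/wrist0.png

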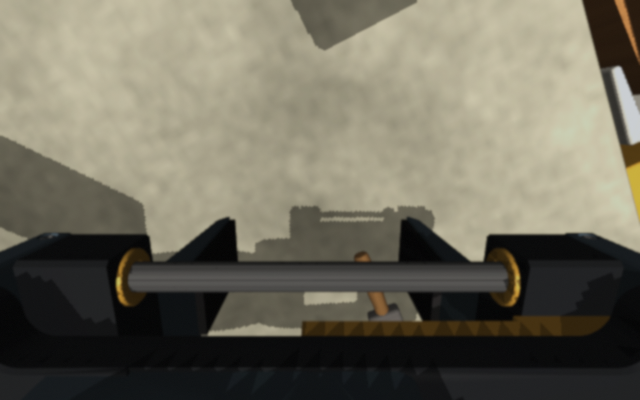

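The pictures show the blue tank with its orange bar at top-view pixel (230,220), and the switch box at (373,223) with red left (+y) and green right. The egg tray is at (312,157), the crate at (465,218), the brush at (168,250) and the flask at (165,190). Next I'll get rough positions by colour.

```bash
cat > h.py <<'E'
import cv2,numpy as np
from workcell import state, vision, env
def cam(n): 
    m=vision.camera_model(n); f=200/np.tan(np.radians(m['fov_y']/2)); return f,m['cx'],m['cy'],np.array(m['extrinsics'])
def ray(c,u,v):
    f,cx,cy,E=c; R=E[:3,:3];t=E[:3,3]
    d=R.T@np.array([(u-cx)/f,-(v-cy)/f,-1.]); return -R.T@t, d/np.linalg.norm(d)
def plane(c,u,v,z):
    o,d=ray(c,u,v); return o+d*(z-o[2])/d[2]
def tri(c1,p1,c2,p2):
    o1,d1=ray(c1,*p1);o2,d2=ray(c2,*p2)
    s=np.linalg.lstsq(np.c_[d1,-d2],o2-o1,rcond=None)[0]
    a=o1+d1*s[0];b=o2+d2*s[1]; return (a+b)/2,np.linalg.norm(a-b)
def proj(c,P):
    f,cx,cy,E=c; q=E[:3,:3]@np.asarray(P,float)+E[:3,3]; return cx+f*q[0]/-q[2], cy-f*q[1]/-q[2]
def mask(img,name):
    h=cv2.cvtColor(img,cv2.COLOR_RGB2HSV)
    lo,hi={'blue':((105,120,40),(130,255,255)),'green':((45,120,60),(75,255,255)),'red':((0,180,90),(4,255,255)),'orange':((5,150,90),(18,255,255))}[name]
    return cv2.inRange(h,lo,hi)
def blobs(m,amin=15):
    n,l,s,c=cv2.connectedComponentsWithStats(m)
    return [(s[i].tolist(),c[i].round(1).tolist()) for i in range(1,n) if s[i][4]>=amin]
E
python3 - <<'E'
from h import *
for n in ('top','scene'):
    im=cv2.imread(f'pics/{n}0.png')[:,:,::-1].copy()
    for k in ('blue','green','red','orange'): print(n,k,blobs(mask(im,k)))
t=cv2.imread('pics/top0.png')[180:270,190:290]; cv2.imwrite('pics/topz.png',cv2.resize(t,None,fx=6,fy=6,interpolation=cv2.INTER_CUBIC))
t=cv2.imread('pics/scene0.png')[140:225,335:445]; cv2.imwrite('pics/scenez.png',cv2.resize(t,None,fx=6,fy=6,interpolation=cv2.INTER_CUBIC))
E
```

```text
top blue [([151, 183, 10, 9, 69], [155.6, 187.0]), ([198, 188, 70, 70, 3168], [233.8, 223.6])]
top green [([530, 54, 33, 8, 149], [549.6, 58.9]), ([499, 62, 36, 86, 1373], [518.6, 98.3]), ([376, 209, 20, 22, 317], [385.5, 219.8])]
top red [([445, 175, 61, 87, 368], [487.5, 218.2]), ([425, 182, 20, 84, 296], [434.0, 221.0]), ([355, 214, 20, 22, 313], [364.3, 224.4])]
top orange [([46, 136, 12, 11, 104], [51.2, 141.0]), ([221, 215, 12, 19, 66], [226.7, 224.1]), ([39, 277, 7, 66, 239], [43.1, 314.3]), ([36, 361, 11, 15, 103], [40.6, 369.7])]
scene blue [([458, 161, 8, 7, 42], [461.3, 164.2]), ([345, 165, 79, 56, 2855], [384.7, 190.3])]
scene green [([234, 212, 23, 18, 260], [245.1, 220.6])]
scene red [([180, 202, 29, 58, 197], [194.7, 231.5]), ([254, 206, 23, 18, 245], [265.0, 214.3]), ([114, 223, 22, 65, 232], [123.8, 255.3]), ([140, 277, 15, 6, 15], [147.0, 279.2])]
scene orange [([377, 148, 16, 9, 48], [386.7, 150.6]), ([620, 275, 14, 11, 87], [626.4, 280.2])]
```

View pics/topz.png

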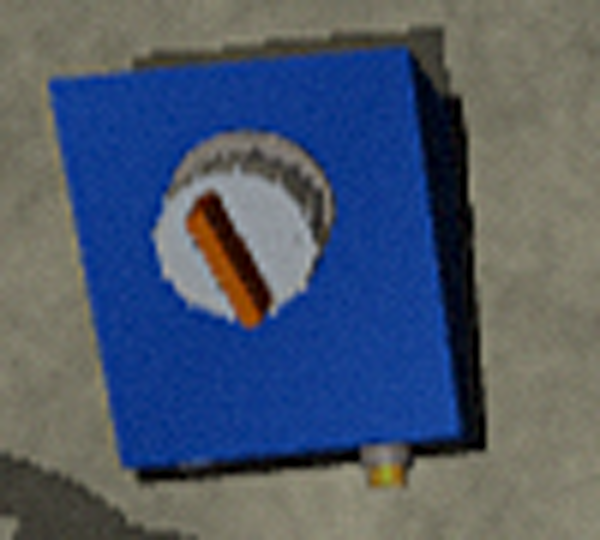

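View pics/scenez.png

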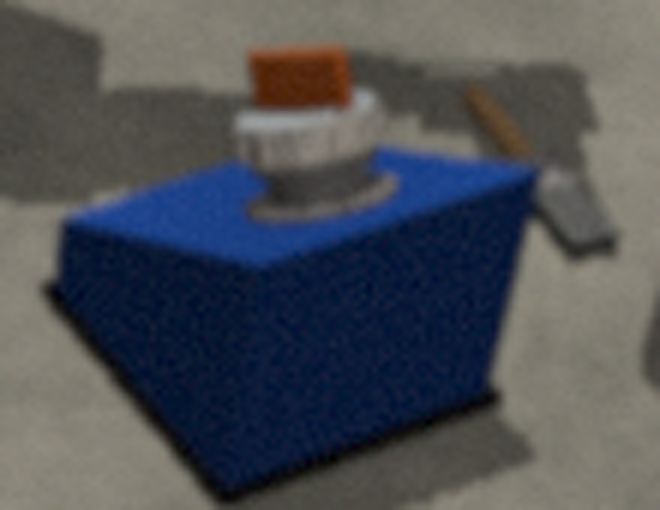

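```bash
python3 - <<'E'
from h import *
from scipy.optimize import least_squares
c=cam('top')
z=np.array([(52,80),(409,47),(122,467),(462,430)]);px=(z+.5)/6-.5+np.array([190,180])
H=[191,191,69,69]; B=np.array([(105,100),(105,-100),(-105,100),(-105,-100)])
W=np.array([plane(c,*p,h) for p,h in zip(px,H)])
f=lambda p:((np.array([[np.cos(p[2]),-np.sin(p[2])],[np.sin(p[2]),np.cos(p[2])]])@B.T).T+p[:2]-W[:,:2]).ravel()
r=least_squares(f,[600,200,0]); x,y,w=r.x; print(x,y,np.degrees(w),r.fun.round(1))
R=np.array([[np.cos(w),-np.sin(w),0],[np.sin(w),np.cos(w),0],[0,0,1]])
a=np.array([-.5,0,.866])
for s in (84,95.6): print('bar top',s,(R@(np.array([30,0,147])+s*a)+[x,y,0]).round(1))
# bar top edge ends in top view
e=(np.array([(197,205),(208,193),(245,325),(262,315)])+.5)/6-.5+np.array([190,180])
# triangulate bar: scene top edge corners
cs=cam('scene')
s=(np.array([(252,56),(346,49)])+.5)/6-.5+np.array([335,140])
for q in s:
  for p in ((204,200),(252,320)):
    p=(np.array(p)+.5)/6-.5+np.array([190,180]); print(q.round(1),p.round(1),*[np.round(k,1) for k in tri(c,p,cs,q)])
# keys
print('green',plane(c,385.5,219.8,88),'red',plane(c,364.3,224.4,78)); 
print(tri(c,(385.5,219.8),cs,(245.1,220.6)),tri(c,(364.3,224.4),cs,(265,214.3)))
E
```

```text
542.36304753669 247.74007975548008 4.437496055494236 [ 1.3  1.8  1.3 -0.3 -0.  -1.  -2.6 -0.5]
bar top 84 [530.4 246.8 219.7]
bar top 95.6 [524.6 246.4 229.8]
[376.6 148.9] [223.6 212.9] [550.7 231.1 251.6] 46.5
[376.6 148.9] [231.6 232.9] [501.5 236.4 210.9] 1.7
[392.2 147.8] [223.6 212.9] [561.9 257.1 250.6] 7.4
[392.2 147.8] [231.6 232.9] [514.1 261.7 213.3] 57.9
green [ 550.6431121  -284.99180235   88.        ] red [ 536.63894418 -209.92864852   78.        ]
(array([ 551.95710715, -283.90839576,   82.85330071]), np.float64(4.3399359021211925)) (array([ 537.82951198, -209.07713322,   72.48519022]), np.float64(3.3986303747920115))
```

```bash
cat >> h.py <<'E'
TX,TY,TW=542.4,247.7,np.radians(4.44)
RT=np.array([[np.cos(TW),-np.sin(TW),0],[np.sin(TW),np.cos(TW),0],[0,0,1]])
A=RT@np.array([-.5,0,.866]);U=RT@np.array([.866,0,.5]);V=RT@np.array([0,1.,0])
P0=RT@np.array([30,0,147])+[TX,TY,0]
def onax(c,u,v,s):
    o,d=ray(c,u,v); P=o+d*(((P0+s*A)-o)@A)/(d@A); r=P-P0; return np.array([r@U,r@V])
def rpy():
    from scipy.spatial.transform import Rotation as R
    s=state(); return s,R.from_euler('xyz',s['ee_rot'],degrees=True).as_matrix()
def to_tool(P,yaw=None):
    "shift (cm, tool axes) from current TCP to P and turn about y for tool-x world yaw"
    s,M=rpy(); d=M.T@(np.asarray(P)-s['ee_pos'])/10
    return d.round(2), M.round(3).tolist()
E
python3 - <<'E'
from h import *
c=cam('top')
for s in (94,96):
  q=[onax(c,*((np.array(p)+.5)/6-.5+np.array([190,180])),s) for p in ((202,199),(254,320),(215,190),(190,215),(268,305),(245,328))]
  print(np.round(q,1).tolist()); d=q[0]-q[1]; print(np.degrees(np.arctan2(d[1],d[0])),np.hypot(*d),(q[0]+q[1])/2)
print(to_tool([527,246.5,330]), proj(cam('top'),P0+95.6*A))
E
```

```text
[[41.7, 5.8], [-29.5, -10.5], [46.0, -1.6], [33.4, 13.4], [-21.6, -19.2], [-33.6, -5.1]]
12.946719391868918 73.01508727955485 [ 6.08979411 -2.35636771]
[[42.4, 5.3], [-28.6, -11.0], [46.7, -2.1], [34.2, 12.9], [-20.8, -19.6], [-32.7, -5.6]]
12.946719391868958 72.88391817727813 [ 6.89015964 -2.81632966]
(array([-11.97, -11.65, -36.24]), [[0.445, -0.001, -0.896], [0.896, -0.001, 0.445], [-0.001, -1.0, 0.0]]) (np.float64(227.09477590809922), np.float64(224.96662560794138))
```

Bar turn measures about 13-14° from two views. Moving to a hover over the bar with tool yaw about -73° leaves joint 6 room for the turn.

```bash
python3 -m handwheel '[[9,[0,-5,0],0],[9,[-1,-9,-4],8],[9,[-3,-11,-9],16],[9,[-4.6,-12,-14],24],[9,[-6.2,-12,-19],32],[9,[-7.8,-12,-24],40],[9,[-9.4,-12,-28],48],[9,[-11,-12,-32],56],[9,[-12,-12,-36],64],[9,[-12,-12,-36.2],72]]'; python3 -m handwheel '[[9,[0,0,0],8],[9,[0,0,0],16],[9,[0,0,0],24],[9,[0,0,0],32],[9,[0,0,0],40],[9,[0,0,0],48],[9,[0,0,0],56],[9,[0,0,0],64],[9,[0,0,0],65],[9,[0,0,0],65]]'
python3 - <<'E'
from h import *
s=state();print(s['qpos'].round(1),s['ee_pos'].round(1),s['ee_rot'].round(1),s['time_s'])
c=cam('wrist');im=vision.grab_frame('wrist');cv2.imwrite('pics/w1.png',im[:,:,::-1]); print(blobs(mask(im,'orange'),40)); print(proj(c,P0+95*A))
np.save('w1c.npy',np.array(c,dtype=object),allow_pickle=True)
E
```

```text
time_s: 1.15
ee_pos: [530.0, 242.0, 332.3]
ee_rot: [-90.2, -0.0, -9.1]
force: [-0.3, 1.3, 0.7]
gripper_width: 90.1
time_s: 2.15
ee_pos: [529.9, 242.0, 332.1]
ee_rot: [-90.1, -0.2, -74.0]
force: [0.5, -0.4, -0.3]
gripper_width: 90.1
[23.5 16.4 75.6 -0.2 88.1 97.5] [529.9 242.  332.1] [-90.1  -0.2 -74. ] 2.15
[([297, 148, 26, 80, 1284], [310.0, 186.2])]
(np.float64(309.62131898363435), np.float64(202.6191423860732))
```

View pics/w1.png

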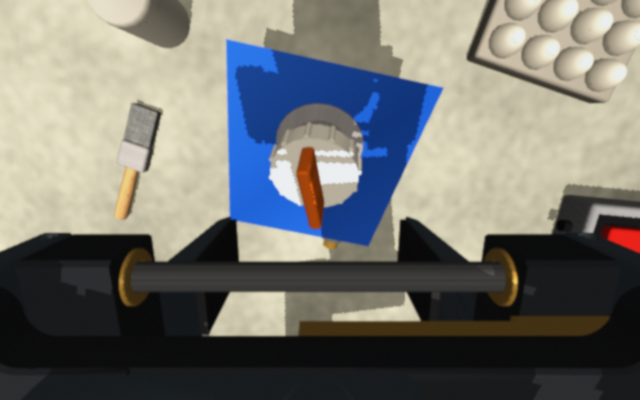

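The wrist view shows the bar running from (308,150) to (314,226), with the slope's corners at (227,40), (442,88), (369,246) and (231,219). I'll refine from this view.

```bash
python3 - <<'E'
from h import *
from scipy.optimize import least_squares
c=tuple(np.load('w1c.npy',allow_pickle=True))
im=cv2.imread('pics/w1.png'); cv2.imwrite('pics/w1z.png',cv2.resize(im[135:240,255:375],None,fx=5,fy=5,interpolation=cv2.INTER_CUBIC))
px=[(227,40),(442,88),(231,219),(369,246)]
H=[191,191,69,69]; B=np.array([(105,100),(105,-100),(-105,100),(-105,-100)])
W=np.array([plane(c,*p,h) for p,h in zip(px,H)])
f=lambda p:((np.array([[np.cos(p[2]),-np.sin(p[2])],[np.sin(p[2]),np.cos(p[2])]])@B.T).T+p[:2]-W[:,:2]).ravel()
r=least_squares(f,[600,200,0]); x,y,w=r.x; print(x,y,np.degrees(w),r.fun.round(1))
E
```

```text
540.9881103737799 246.95994533956102 4.5361043068454645 [ 0.2  0.8  1.2 -1.7 -1.4  0.6 -0.   0.3]
```

View pics/w1z.png

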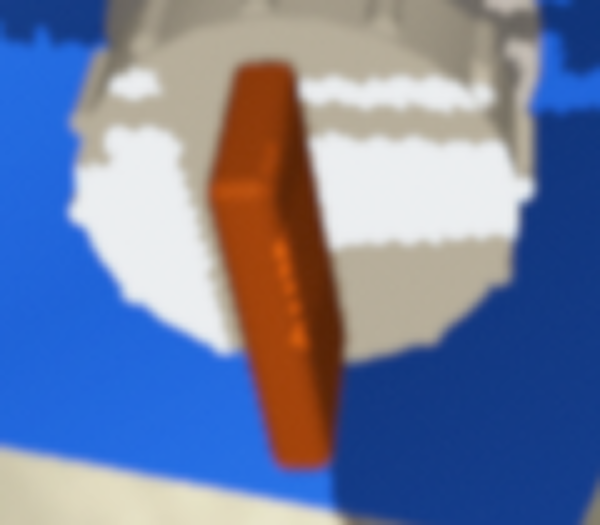

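```bash
sed -i 's/^TX,TY,TW=.*/TX,TY,TW=541.5,247.3,np.radians(4.5)/' h.py; python3 - <<'E'
from h import *
c=tuple(np.load('w1c.npy',allow_pickle=True))
g=lambda p:(np.array(p)+.5)/5-.5+np.array([255,135])
for s in (93,95,97):
  a,b=onax(c,*g((243,189)),s),onax(c,*g((304,467)),s); d=a-b; m=(a+b)/2
  print(s,np.degrees(np.arctan2(d[1],d[0])).round(1),np.hypot(*d).round(1),m.round(1),'world',(P0+s*A+m[0]*U+m[1]*V).round(1))
print('cam',ray(c,0,0)[0],'axis pt',(P0+95*A))
E
```

```text
93 18.2 67.8 [-0.5  0.2] world [524.6 246.1 227.3]
95 18.2 67.1 [1.5 0.3] world [525.3 246.3 230. ]
97 18.2 66.4 [3.5 0.3] world [526.1 246.4 232.8]
cam [596.65138783 260.46490713 502.82868859] axis pt [524.05394666 245.92696582 229.27      ]
```

```bash
python3 -m handwheel '[[6,[-0.4,1,0.4],-4.4],[4,[-0.4,3,0.4],-4.4],[3,[-0.4,5,0.4],-4.4],[3,[-0.4,7,0.4],-4.4],[3,[-0.4,8,0.4],-4.4],[3,[-0.4,9,0.4],-4.4],[3,[-0.4,9,0.4],-4.4],[3,[-0.4,9,0.4],-4.4],[3,[-0.4,9,0.4],-4.4]]' 20
python3 - <<'E'
from h import *
im=vision.grab_frame('wrist');cv2.imwrite('pics/w2.png',im[:,:,::-1])
E
```

```text
time_s: 3.1
ee_pos: [533.1, 246.9, 243.2]
ee_rot: [-90.0, -0.2, -69.6]
force: [0.1, 0.1, 0.5]
gripper_width: 29.8
```

View pics/w2.png

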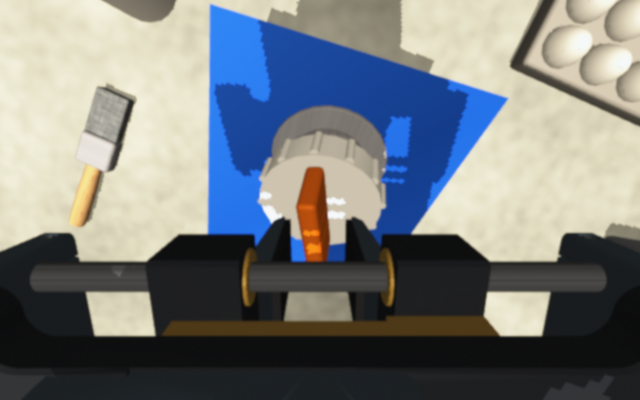

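The fingers straddle the bar symmetrically: bar at column 312, fingers at 270 and 360. I'll lower now.

```bash
python3 -m handwheel '[[3,[0,1,0],0],[3,[0,2,0],0],[3,[0,3.1,0],0],[3,[0,3.1,0],0]]'
python3 - <<'E'
from h import *
im=vision.grab_frame('wrist');cv2.imwrite('pics/w3.png',im[:,:,::-1])
E
```

```text
time_s: 3.55
ee_pos: [531.9, 246.1, 209.6]
ee_rot: [-90.3, -0.2, -69.6]
force: [-0.2, -0.5, -0.1]
gripper_width: 30.3
```

View pics/w3.png

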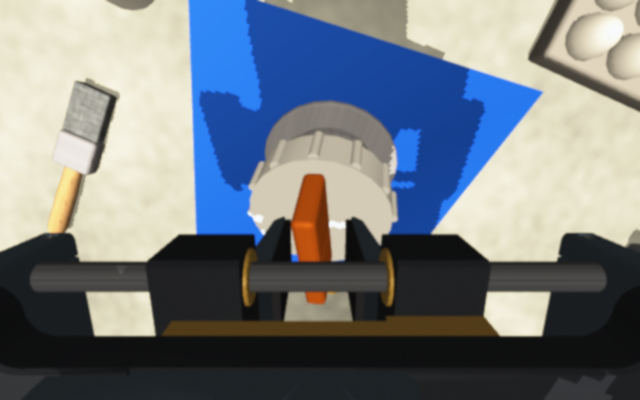

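```bash
python3 -m handwheel '[[3,[0,0,0],-6],[3,[0,0,0],-12],[3,[0,0,0],-18],[3,[0,0,0],-24],[3,[0,0,0],-30],[3,[0,0,0],-36],[3,[0,0,0],-42],[3,[0,0,0],-48],[3,[0,0,0],-54],[3,[0,0,0],-54]]'
python3 - <<'E'
from h import *
im=vision.grab_frame('wrist');cv2.imwrite('pics/w4.png',im[:,:,::-1])
E
```

```text
time_s: 4.6
ee_pos: [532.3, 247.0, 211.5]
ee_rot: [-90.2, 0.0, -15.6]
force: [-3.6, 2.0, 5.3]
gripper_width: 30.0
```

View pics/w4.png

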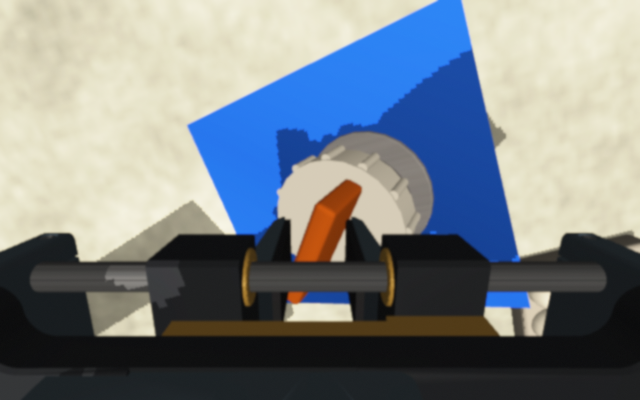

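The bar lags the jaws by about 25° (bar from (355,185) to (295,300)) and the forces are small. I'll carry on turning past the thread start.

```bash
python3 -m handwheel '[[3,[0,0,0],-6],[3,[0,0,0],-12],[3,[0,0,0],-18],[3,[0,0,0],-24],[3,[0,0,0],-30],[3,[0,0,0],-34],[3,[0,0,0],-34]]'
python3 - <<'E'
from h import *
im=vision.grab_frame('wrist');cv2.imwrite('pics/w5.png',im[:,:,::-1])
E
```

```text
time_s: 5.35
ee_pos: [532.9, 246.0, 212.9]
ee_rot: [-90.2, 0.0, 18.2]
force: [-0.5, -2.5, 8.0]
gripper_width: 29.8
```

View pics/w5.png

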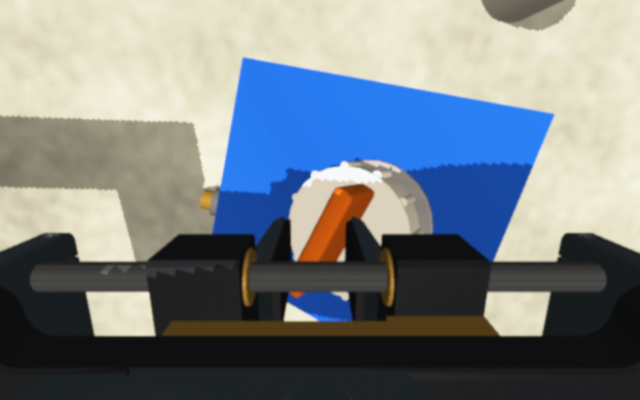

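The bar has turned well past (slice angle about 80°), but Fz of +8 N suggests a fingertip is brushing the cap. I'll ease back, lift clear and look.

```bash
python3 -m handwheel '[[3.2,[0,-0.5,0],4],[3.6,[0,-0.8,0],12],[3.6,[0,-3,0],18],[3.6,[0,-6,0],18],[3.6,[0,-10,0],18],[3.6,[0,-12,0],18],[3.6,[0,-12,0],18]]'
python3 - <<'E'
from h import *
c=cam('wrist');im=vision.grab_frame('wrist');cv2.imwrite('pics/w6.png',im[:,:,::-1]);np.save('w6c.npy',np.array(c,dtype=object),allow_pickle=True)
cv2.imwrite('pics/s6.png',vision.grab_frame('scene')[140:225,335:445,::-1].repeat(6,0).repeat(6,1))
E
```

```text
time_s: 6.1
ee_pos: [534.2, 246.9, 336.5]
ee_rot: [-90.1, -0.4, 0.0]
force: [0.6, 0.9, 0.3]
gripper_width: 35.6
```

View pics/w6.png

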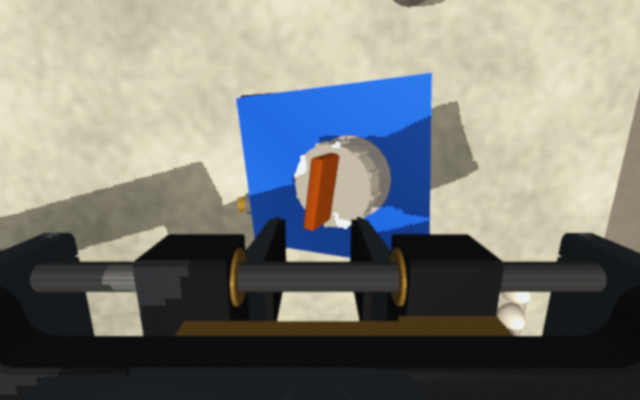

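View pics/s6.png

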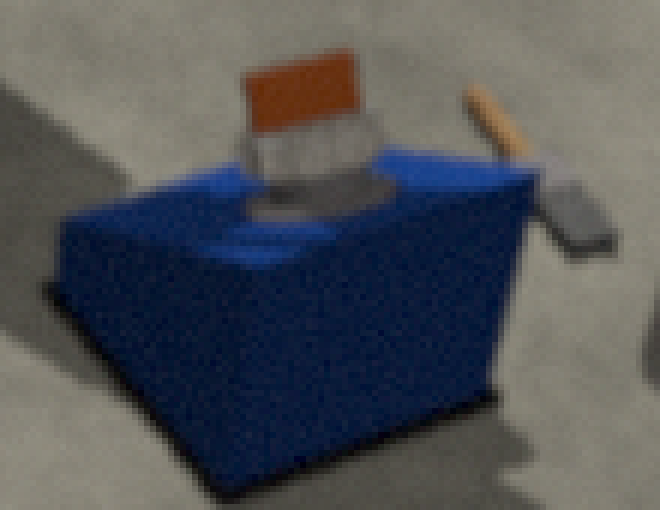

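```bash
python3 - <<'E'
from h import *
im=cv2.imread('pics/w6.png'); cv2.imwrite('pics/w6z.png',cv2.resize(im[130:240,265:395],None,fx=6,fy=6,interpolation=cv2.INTER_CUBIC)[:600])
E
```

```text
(no output)
```

View pics/w6z.png

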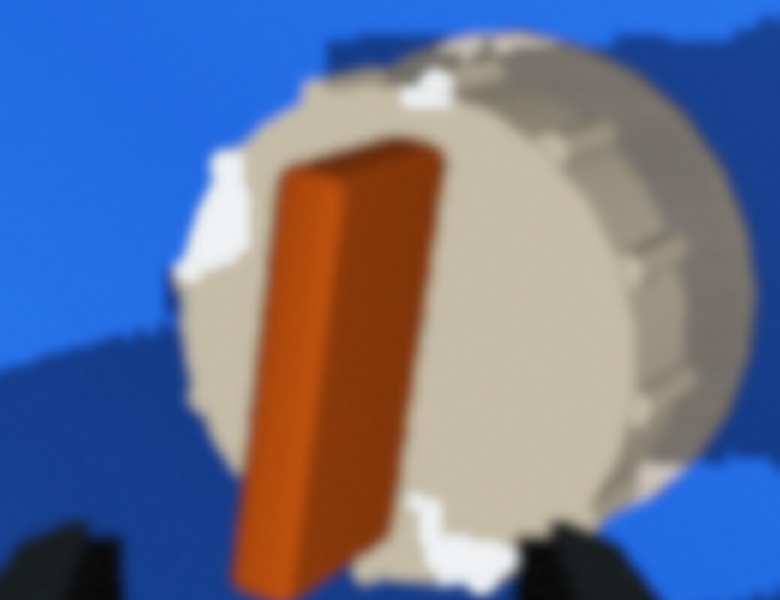

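```bash
python3 - <<'E'
from h import *
c=tuple(np.load('w6c.npy',allow_pickle=True))
g=lambda p:(np.array(p)+.5)/6-.5+np.array([265,130])
for s in (84,88,92,96,98):
  a,b=onax(c,*g((315,175)),s),onax(c,*g((266,595)),s); d=a-b; m=(a+b)/2
  print(s,np.degrees(np.arctan2(d[1],d[0])).round(1),np.hypot(*d).round(1),m.round(1))
# cap width: left edge/right edge of flat top face
for s in (46,50,54,58,60): 
  a,b=onax(c,*g((178,300)),s),onax(c,*g((635,350)),s);print(s,np.hypot(*(a-b)).round(1),((a+b)/2).round(1))
E
```

```text
84 77.3 68.3 [-0.2  0.3]
88 77.3 67.2 [2.3 1.4]
92 77.3 66.1 [4.7 2.5]
96 77.3 64.9 [7.2 3.7]
98 77.3 64.4 [8.4 4.2]
46 86.4 [-2.1  2.9]
50 85.2 [0.  3.8]
54 84.0 [2.2 4.8]
58 82.7 [4.3 5.7]
60 82.1 [5.4 6.2]
```

Dropped: the bar is at 77° (1.35 rad) and its top is about 85-88 mm up the axis, where the proud value would be 98. Next, straddle the bar again and screw forward.

```bash
python3 -m handwheel '[[3.6,[-0.15,4,0],5],[3.6,[-0.15,7,0],10],[3.6,[-0.15,9.5,0],10],[3.6,[-0.15,11,0],10],[3.6,[-0.15,12,0],10],[3.6,[-0.15,12.8,0],10],[3.6,[-0.15,12.8,0],10]]'
python3 - <<'E'
from h import *
im=vision.grab_frame('wrist');cv2.imwrite('pics/w7.png',im[:,:,::-1])
E
```

```text
time_s: 6.9
ee_pos: [530.5, 245.4, 202.8]
ee_rot: [-90.4, 0.1, -9.9]
force: [0.2, 0.5, 0.6]
gripper_width: 35.9
```

View pics/w7.png

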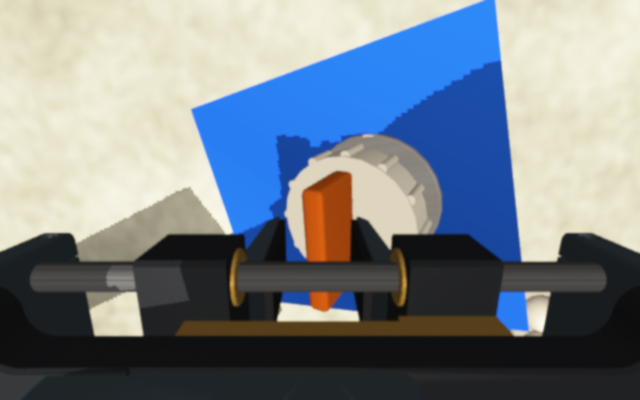

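The bar sits between the fingers, free of force, at columns 305-350. Now turning forward.

```bash
python3 -m handwheel '[[3.4,[0.1,-0.4,0],8],[3.2,[0.1,-0.4,0],16],[3,[0.1,-0.4,0],24],[3,[0.1,-0.4,0],32],[2.8,[0.1,-0.4,0],40],[2.6,[0.1,-0.4,0],48],[2.6,[0.1,-0.4,0],56],[2.6,[0.1,-0.4,0],64],[2.6,[0.1,-0.4,0],72],[2.6,[0.1,-0.4,0],75]]'
python3 - <<'E'
from h import *
s=state();print(s['force'].round(1),s['torque'].round(2))
im=vision.grab_frame('wrist');cv2.imwrite('pics/w8.png',im[:,:,::-1])
E
```

```text
time_s: 7.95
ee_pos: [529.5, 247.3, 210.5]
ee_rot: [-90.2, -0.0, -85.1]
force: [-8.8, 3.3, 9.5]
gripper_width: 26.5
[-8.8  3.3  9.5] [0.55 1.7  0.21]
```

View pics/w8.png

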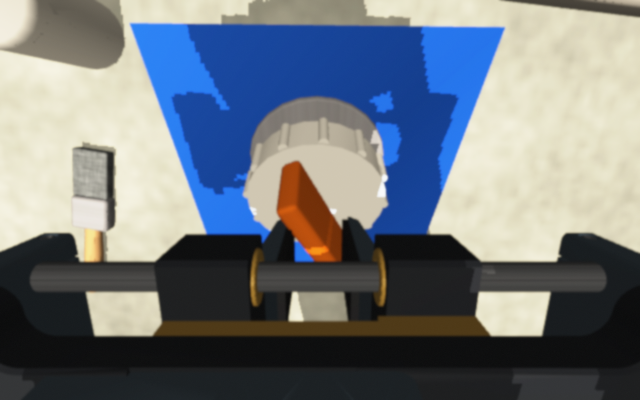

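The bar lags by about 27°, and a fingertip brushes the cap with roughly 9 N. I'll raise a little and narrow the jaws, which itself turns the bar, then turn some more.

```bash
python3 -m handwheel '[[2.4,[0,-0.5,0],0],[2.1,[0,-0.5,0],0],[1.8,[0,-0.5,0],0],[1.7,[0,-0.5,0],4],[1.7,[0,-0.5,0],8],[1.7,[0,-0.5,0],8]]' 10
python3 - <<'E'
from h import *
s=state();print(s['force'].round(1),s['torque'].round(2))
im=vision.grab_frame('wrist');cv2.imwrite('pics/w9.png',im[:,:,::-1])
E
```

```text
time_s: 8.6
ee_pos: [530.8, 248.4, 216.7]
ee_rot: [-90.0, 0.1, -93.1]
force: [-0.9, 3.1, 2.6]
gripper_width: 16.9
[-0.9  3.1  2.6] [0.65 0.2  0.09]
```

View pics/w9.png

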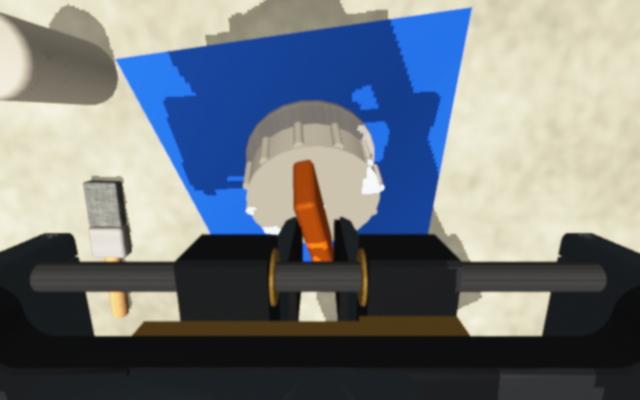

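```bash
python3 -m handwheel '[[1.7,[0,0,0],3],[1.7,[0,0,0],6],[1.7,[0,0,0],9],[1.7,[0,0,0],9]]'
python3 - <<'E'
from h import *
s=state();print(s['force'].round(1),s['torque'].round(2))
E
python3 -m handwheel '[[1.7,[0,0,0],2],[1.7,[0,0,0],4],[1.7,[0,0,0],6],[1.7,[0,0,0],6]]'
python3 - <<'E'
from h import *
s=state();print(s['force'].round(1),s['torque'].round(2))
im=vision.grab_frame('wrist');cv2.imwrite('pics/w10.png',im[:,:,::-1])
E
```

```text
time_s: 9.05
ee_pos: [530.7, 249.2, 216.8]
ee_rot: [-90.0, 0.2, -102.0]
force: [-1.9, 5.2, 2.7]
gripper_width: 17.4
[-1.9  5.2  2.7] [0.99 0.56 0.13]
time_s: 9.45
ee_pos: [530.4, 250.4, 216.9]
ee_rot: [-90.1, 0.3, -107.9]
force: [-2.6, 5.7, 2.8]
gripper_width: 17.4
[-2.6  5.7  2.8] [1.   0.69 0.26]
```

View pics/w10.png

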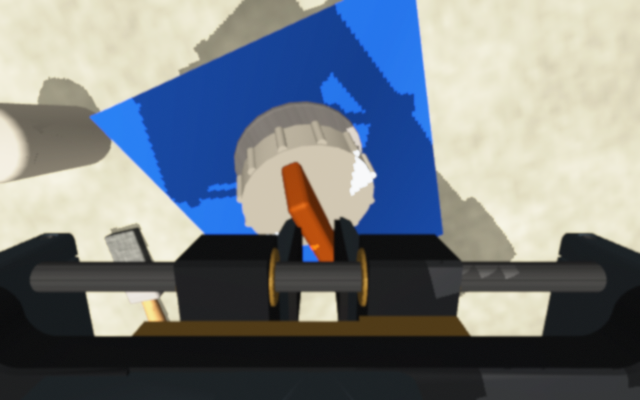

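The lag and the torque grow with the turn, so the cap is probably at its stop. I'll turn back, lift off and measure.

```bash
python3 -m handwheel '[[2.4,[0,0,0],-6],[3,[0,0,0],-14],[3.6,[0,-2,0],-20],[3.6,[0,-5,0],-22],[3.6,[0,-9,0],-22],[3.6,[0,-12,0],-22],[3.6,[0,-12,0],-22]]'
python3 - <<'E'
from h import *
c=cam('wrist');im=vision.grab_frame('wrist');cv2.imwrite('pics/w11.png',im[:,:,::-1]);np.save('w11c.npy',np.array(c,dtype=object),allow_pickle=True)
print(blobs(mask(im,'orange'),40),proj(c,P0+84*A))
cv2.imwrite('pics/w11z.png',cv2.resize(im[130:230,255:385,::-1],None,fx=6,fy=6,interpolation=cv2.INTER_CUBIC))
E
```

```text
time_s: 10.2
ee_pos: [532.7, 249.3, 341.6]
ee_rot: [-89.5, 0.4, -85.9]
force: [-0.2, 0.0, -0.0]
gripper_width: 36.1
[([313, 147, 13, 75, 814], [319.0, 183.0])] (np.float64(319.9317811590289), np.float64(198.89428559638102))
```

View pics/w11.png

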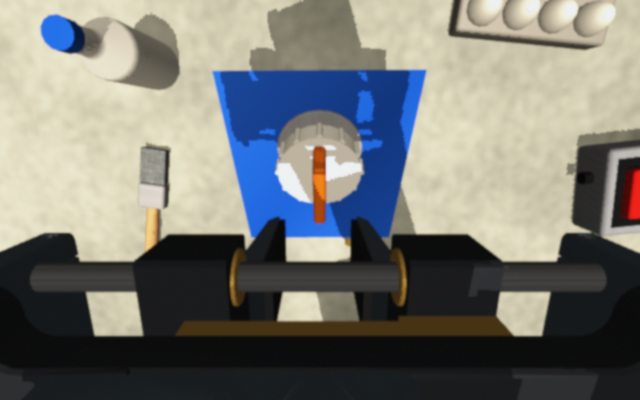

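View pics/w11z.png

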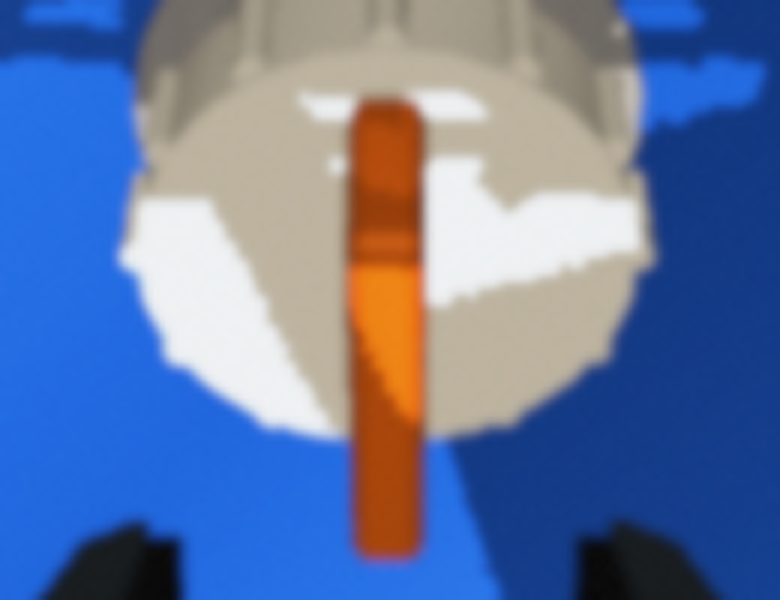

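```bash
python3 - <<'E'
from h import *
c=tuple(np.load('w11c.npy',allow_pickle=True))
g=lambda p:(np.array(p)+.5)/6-.5+np.array([255,130])
for s in (80,84,88,94):
  a,b=onax(c,*g((386,240)),s),onax(c,*g((389,558)),s); d=a-b; m=(a+b)/2
  print(s,np.degrees(np.arctan2(d[1],d[0])).round(1),np.hypot(*d).round(1),m.round(1))
for s in (46,56):
  a,b=onax(c,*g((122,258)),s),onax(c,*g((655,258)),s); print(s,np.hypot(*(a-b)).round(1))
print(to_tool([551,-284.5,200]))
ct=cam('top');im=vision.grab_frame('top');cv2.imwrite('pics/top11.png',im[:,:,::-1]);print(blobs(mask(im,'green'),100),blobs(mask(im,'red'),100))
E
```

```text
80 -0.0 68.7 [-2.8  0.7]
84 -0.0 67.5 [1.  0.7]
88 -0.0 66.3 [4.8 0.7]
94 -0.0 64.4 [10.5  0.6]
46 90.1
56 86.6
(array([53.42, 13.58, -1.98]), [[0.072, 0.004, 0.997], [-0.997, 0.006, 0.072], [-0.005, -1.0, 0.004]])
[([529, 54, 34, 8, 148], [549.4, 58.9]), ([499, 62, 39, 87, 1405], [518.8, 98.6]), ([376, 209, 20, 22, 316], [385.4, 219.8])] [([425, 175, 81, 91, 666], [463.6, 219.3]), ([355, 214, 20, 22, 315], [364.3, 224.3])]
```

The cap is home: turn 0.0°, bar top at s of about 83-84 mm. On to the green key, with the fingers closed.

```bash
python3 -m handwheel '[[2,[4.5,0,-0.2],0],[1,[9,0,-0.4],0],[0,[13.5,0,-0.5],0],[0,[18,0,-0.7],0],[0,[22.5,0,-0.9],0],[0,[27,0,-1],0],[0,[31.5,0,-1.2],0],[0,[36,0,-1.3],0],[0,[40.5,0,-1.5],0],[0,[45,0,-1.7],0]]'; python3 -m handwheel '[[0,[4,2,0],0],[0,[8.5,5,0],0],[0,[8.5,8,0],0],[0,[8.5,12,0],0],[0,[8.5,12,0],0],[0,[8.5,12,0],0]]'
python3 - <<'E'
from h import *
s=state();print(s['qpos'].round(1)); c=cam('wrist');im=vision.grab_frame('wrist');cv2.imwrite('pics/w12.png',im[:,:,::-1])
b=blobs(mask(im,'green'),100);print(b);print(plane(c,*b[0][1],88),to_tool([551,-284.5,88])[0])
E
```

```text
time_s: 11.3
ee_pos: [545.1, -203.4, 332.5]
ee_rot: [-90.2, 0.3, -85.9]
force: [0.7, -0.7, 0.4]
gripper_width: 0.8
time_s: 11.9
ee_pos: [550.1, -287.5, 211.0]
ee_rot: [-90.4, 0.4, -85.9]
force: [-0.1, -0.6, 0.7]
gripper_width: 0.6
[-28.7  22.8  83.1   0.1  74.5  57.1]
[([280, 151, 71, 79, 4474], [315.6, 188.5])]
[ 554.2942884  -285.89096663   88.        ] [-0.28 12.5   0.04]
```

View pics/w12.png

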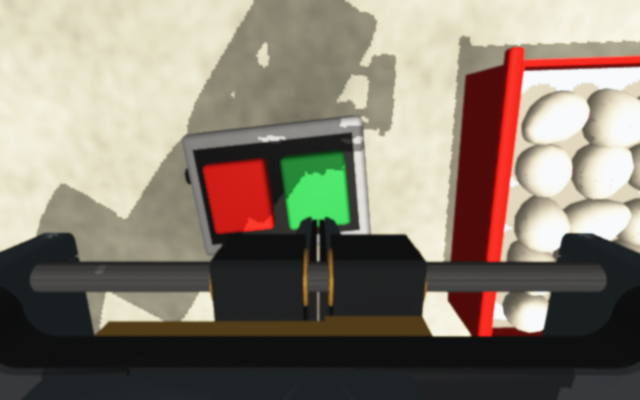

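The fingertips are over the green key (mask centroid (316,188), partly hidden) and clear of the crate. I'll descend and press in steps.

```bash
python3 -m handwheel '[[0,[-0.2,4,0.1],0],[0,[-0.2,8,0.1],0],[0,[-0.2,10.5,0.1],0],[0,[-0.2,11.5,0.1],0],[0,[-0.2,11.5,0.1],0],[0,[-0.2,11.5,0.1],0]]'; python3 -m handwheel '[[0,[0,0.5,0],0],[0,[0,0.9,0],0],[0,[0,1.3,0],0],[0,[0,1.3,0],0],[0,[0,1.3,0],0]]'
```

```text
time_s: 12.55
ee_pos: [553.3, -286.0, 100.3]
ee_rot: [-90.0, 0.1, -85.8]
force: [-0.4, 0.1, -0.1]
gripper_width: 0.5
time_s: 13.05
ee_pos: [553.2, -285.9, 87.3]
ee_rot: [-90.0, 0.1, -85.8]
force: [0.3, -0.4, -0.2]
gripper_width: 0.8
```

```bash
python3 -m handwheel '[[0,[0,0.4,0],0],[0,[0,0.7,0],0],[0,[0,0.9,0],0],[0,[0,0.9,0],0]]';python3 -m handwheel '[[0,[0,0.15,0],0],[0,[0,0.3,0],0],[0,[0,0.3,0],0]]'
```

```text
time_s: 13.45
ee_pos: [553.3, -286.0, 78.3]
ee_rot: [-90.0, 0.1, -85.8]
force: [0.6, 1.2, 2.3]
gripper_width: 0.5
time_s: 13.75
ee_pos: [553.4, -286.1, 78.2]
ee_rot: [-89.9, 0.1, -85.8]
force: [-3.9, 2.6, 17.0]
gripper_width: 0.4
```

The force jumped to 17 N at z = 78, so the key is fully down. Retreating, then checking.

```bash
python3 -m handwheel '[[0,[0,-1,0],0],[0,[0,-5,0],0],[0,[0,-10,0],0],[0,[0,-14,0],0],[0,[0,-19,0],0],[0,[-3,-23,-3],0],[0,[-3,-23,-7],0],[0,[-3,-23,-10],0],[0,[-3,-23,-10],0],[0,[-3,-23,-10],0]]'
python3 - <<'E'
from h import *
c=cam('wrist');im=vision.grab_frame('wrist');cv2.imwrite('pics/w13.png',im[:,:,::-1])
for n in('top','scene'):
  cc=cam(n);i=vision.grab_frame(n);cv2.imwrite(f'pics/{n}13.png',i[:,:,::-1])
  print(n,[(k,[b for b in blobs(mask(i,k),40)]) for k in('green','red','orange')])
print(blobs(mask(im,'green'),100),blobs(mask(im,'red'),100))
t=cv2.imread('pics/scene13.png')
a=cv2.resize(t[195:255,215:300],None,fx=5,fy=5,interpolation=cv2.INTER_CUBIC);o=cv2.resize(cv2.imread('pics/scene0.png')[195:255,215:300],None,fx=5,fy=5,interpolation=cv2.INTER_CUBIC)
cv2.imwrite('pics/cmp.png',np.vstack([o,a])[:600])
E
```

```text
time_s: 14.75
ee_pos: [451.0, -263.8, 308.3]
ee_rot: [-89.8, 0.1, -85.9]
force: [0.0, 0.0, 0.3]
gripper_width: 0.4
top [('green', [([529, 54, 34, 8, 150], [549.3, 58.9]), ([499, 62, 36, 86, 1396], [518.7, 98.4]), ([376, 210, 18, 21, 240], [384.6, 219.4])]), ('red', [([425, 175, 81, 86, 481], [473.8, 211.1]), ([356, 214, 18, 21, 249], [364.4, 223.7])]), ('orange', [([46, 136, 12, 11, 104], [51.2, 140.9]), ([225, 213, 6, 21, 67], [227.4, 222.8]), ([36, 277, 11, 99, 544], [42.2, 338.7])])]
scene [('green', [([235, 214, 22, 18, 231], [245.0, 222.4])]), ('red', [([180, 202, 29, 58, 202], [194.5, 231.2]), ([255, 204, 21, 17, 183], [264.9, 212.0]), ([114, 223, 22, 65, 230], [123.9, 255.9])]), ('orange', [([620, 275, 14, 11, 95], [626.4, 280.2])])]
[([314, 59, 55, 66, 3069], [341.7, 91.7])] [([472, 0, 168, 240, 3540], [502.1, 137.1]), ([248, 66, 58, 68, 3219], [277.0, 98.8])]
```

View pics/cmp.png

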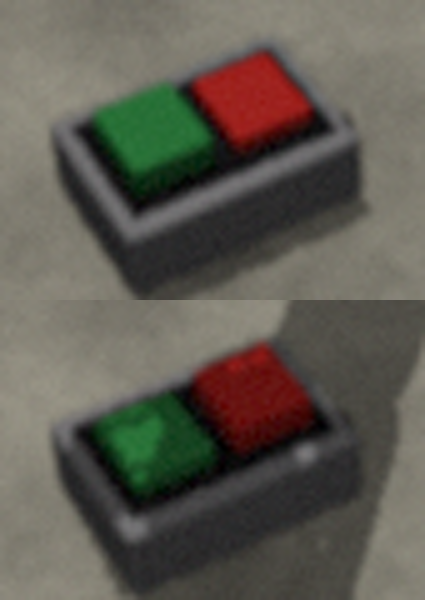

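View pics/top13.png

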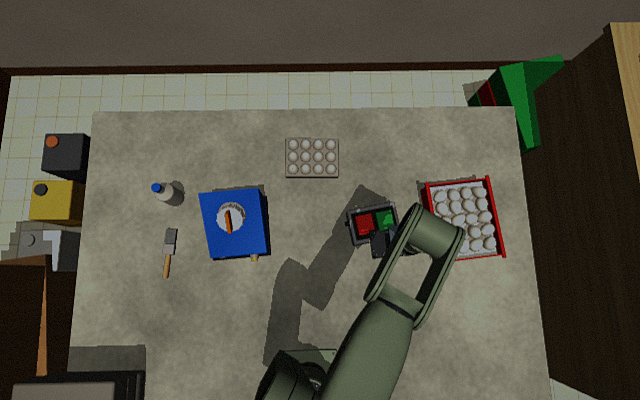

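View pics/w13.png

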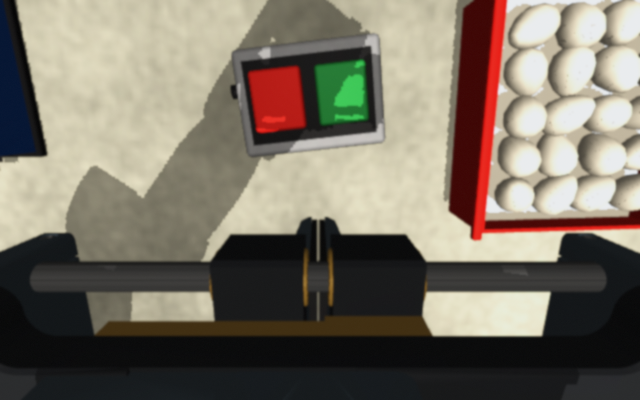

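Green sank by about 1.8 px and red rose by about 2.3 px in the scene view. The bar lies up and down the slope, and the bystanders haven't moved. Handing in.

```bash
python3 -c "
from workcell import job; print(job.job_done())"
```

```text
the job is handed in; nothing more can be done
None
```

I turned the cap back until it dropped into the thread, screwed it home, then pressed the green key fully down and backed the arm off. The job was handed in at about 15 s on the robot's clock, out of 54 s.

- **Cap:** Turned back to about 77° (1.35 rad), it dropped: the bar top measured about 85–88 mm along the axis, against about 98 mm if it had stayed proud. After screwing forward, it measured 0.0° (good to about 1°), with the bar top at 83–84 mm (84 expected).
- **Cap cross-check:** A coarser check from the cap's width in the pictures did not confirm the height. It came out at 90 mm against the true 85 mm, so I relied on the bar.
- **Keys:** The force rose to 17 N at z = 78 mm, which is the key's bottom stop. Afterwards the scene view showed the green key lower and the red key up.
- **Contact:** The fingertips brushed the cap with up to about 9.5 N while turning, well under the limits. At the end the gripper touched nothing (about 0 N). I saw no movement of the tray, crate, brush or flask in the last top view.

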